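# Roll the medium bottle up the apron onto the bottle roller

## Task

The capped bottle lying on the bench is to be mixed on the bottle roller. Without picking it up, push it gently with the fingertips up the sloped steel apron and over the front roller, as far as the stop bar, so that it settles lengthwise on both rollers; keep it under control all the way and never let it roll back down the slope. Leave the other things on the bench where they are.

Things in the scene. Friction and masses are not known exactly. Their poses are not given: they have to be found in the camera images.
- bottle: Capped amber bottle lying on the bench before the apron, smooth glass (friction about 0.35), rolls freely, about 0.26 kg (varies). Straight body 54 mm in diameter, 92 mm long; then 33 mm white cap at its own +y end; 123 mm over all. Origin on its axis, mid straight body, 27 mm above what it lies on. y = its axis: straight body from y -46 to +46 mm, cap ends at y +77 mm; x and z turn as it rolls.
- roller_unit: Bench-top bottle roller, switched off, fixed. Origin on the bench (z = 0) midway between its two rollers; x points up the apron and across the rollers, y along the rollers, z up. Rubber rollers 25 mm in diameter, 246 mm long, at x -22 and +22 mm, tops 28.5 mm above the bench; they turn stiffly. White end cheek at y -126 to -138 mm, x -45 to +55 mm, 58 mm high.
- apron: Sloped sheet-steel apron of the roller unit, fixed. Origin: middle of its foot edge, flush with the bench (no step), at x -175 mm in roller_unit's frame. x runs up the slope, z normal to the sheet. 140 mm long, 240 mm wide, 9.9 degrees; top edge at x -37 mm, z 24 mm of roller_unit. 8 mm side flanges. A bottle let go on it rolls back.
- front_roller_top (a point): Top of the front roller at mid length (x -22, z 28.5 mm in roller_unit's frame); axes as roller_unit. The bottle's axis is 55.5 mm above the bench when it crosses this crest, then it drops 7 mm onto both rollers.
- seat (a point): Where the bottle's axis lies when it rests on both rollers: midway between them, 49 mm above the bench; axes as roller_unit, the bottle lies along y. The bottle is then about 4 mm short of the stop bar.
- stop_bar (a point): Middle of the fixed steel stop bar, a 10 mm round bar along y above the rear roller, centred 36 mm beyond the seat (+x) and 48.5 mm above the bench; axes as roller_unit.
- drive_housing_top (a point): Centre of the top of the white drive housing at the rollers' +y end: 110 mm along x, 70 mm along y (roller_unit y +126 to +196 mm), 74 mm high, with a knob up to 91 mm; axes as roller_unit.
- upright_bottle: A second bottle of the same kind standing upright on the bench, 54 mm in diameter, 123 mm tall; origin at the centre of its underside. Not to be disturbed.
- specimen_pot: Small lidded clear pot standing on the bench, 49 mm across its white lid, 57 mm tall; origin at the centre of its underside. Not to be disturbed.
- objective_case: Black cylindrical case of a microscope objective standing on the bench, 41 mm in diameter, 74 mm tall; origin at the centre of its underside. Not to be disturbed.
Not all that is in view belongs to the job. What is shaped like the bottle but purple or yellow is not meant.

How it is judged:
By the outcome, as a careful person would: the job done as asked, in the order asked, and still so for the second after the job is handed in, with the robot touching nothing.
It also fails if it takes over 45 s, if anything falls off the work surface, if the arm or the gripper's body presses on something with over 40 N, if the wrist force passes 120 N, or if a joint passes its speed limit or range.

## Robot

A 6-joint arm with a two-finger parallel gripper is mounted at the origin on the work surface. World frame = base frame: x ahead of the robot, y to its left, z up, the work surface at z = 0. Lengths are in m, angles in rad, forces in N, time in s.
With the tool pointing down it reaches from about 0.35 to 0.95 m from the base axis. Payload 17.4 kg.
Tool frame: the origin (TCP) lies at the very end of the fingers, on their centre line; the grasp point (between the pads) lies 19 mm behind it; z points along the fingers, y is the line along which they close (so a half turn about z gives the same grasp; the last joint's range is limited). The gripper opens to 93 mm and grips with 3 to 60 N. Pads are 15 mm wide; open, the fingers measure 128 mm over their backs; the gripper's body (75 mm by 188 mm) begins 65 mm behind the grasp point.
Start: joints at [-1.359, 0.116, 1.442, -0, 1.584, -0.038], TCP at [0.167, -0.654, 0.219] pointing down, gripper open.
Joint ranges: [-2.83, 2.83], [-0.83, 2.19], [0.07, 2.5], [-1.14, 4.28], [0.01, 3], [-2.97, 2.97]. Speed limits (rad/s): [1.89, 1.89, 2.22, 3.14, 3.14, 3.14].

## Interface

Orientations are given as a rotation vector (axis times angle).
In Python, from station import read_state, read_camera, camera_model, job_done gives the robot as it stands.
- The arm moves only by the shell command python3 -m crank 'ROWS' [FORCE]. ROWS is JSON, a list of rows, each a list of 3 entries, a list of its own where there are three numbers: the shift along the tool's x, y, z in mm, then the turn, a rotation vector about the tool's x, y, z in degrees, then the opening, from 0 (shut) to 1 (fully open). In form: [[[dx, dy, dz], [ax, ay, az], fingers], ...]. A call has 1 to 20 rows; each row shifts and turns the commanded pose from where the row before left it, along the tool's axes as they then stand; what a row does not reach is not made up. A row lasts 1/8 s, in which the tool goes at most 62.5 mm and 10.7 degrees, less where a joint would pass 70% of its speed; a pose out of reach is approached as far as the arm can. A call is refused whole if a number of a shift passes 62.5 or a number of a turn 10.7, either way. A call with a gripper value outside its range is refused whole. The fingers move at their own pace and stop on an object; FORCE is the grip in N (left out, the last holds). Time passes only in rows, so rows that do not move let the fingers close. It gives the time, the measured TCP pose, the force, the opening and the grip force at its end, in the units of the state.
- read_state(): the state, without advancing time (a new reading comes with each control period).
- read_camera(name): name is "side" or "top"; returns the picture (420x560x3 uint8, blue, green, red); there is no depth.
- camera_model(name): a dict with "camera_matrix" (3x3 intrinsics, pixels), "camera_from_world" (4x4, takes a point from world to camera coordinates). Camera axes: x right, y down, z forward; pixel columns grow to the right and rows downward; lengths in m; the calibration is good to about 2 mm. A picture is of the moment at which its call begins. camera_model takes no time and is no camera call.
- job_done(): hands the job in; it is judged then, once.
The state is a dict: "t": time; "q": joint angles; "qd": joint speeds; "joint_torque": joint torques, N m; "position": TCP position; "tcp_rot": TCP orientation; "force": force on the tool from outside, world axes, zero at the start; "torque": the same for the moment, N m; "finger_gap": finger opening in m; "grip_force": force on a finger pad.
Only numpy, scipy, OpenCV 4.12 (cv2) and the standard library are available. Lean on these libraries where they do the work, as an engineer would, in place of code of your own. Each camera call takes 0.05 s, during which the arm holds its last target. There are 200 camera calls.

## Working session

There is one attempt and no reset: what is moved stays moved. The work goes in short steps, Python scripts to look and compute and a shell command to move; the robot and the scene stay as the last step left them, time stands still between calls to the robot, and variables do not carry over. Pictures are saved under pics/ and viewed, at most 10 in all, crops included, and the job is handed in when it is done.

```bash
mkdir -p pics; ls; python3 - <<'E'
from station import *
import cv2,numpy as np
for n in("top","side"):
    cv2.imwrite(f"pics/{n}0.png",read_camera(n)); m=camera_model(n); print(n,np.round(m["camera_matrix"],1).tolist(),np.round(m["camera_from_world"],3).tolist())
s=read_state();print(s)
E
```

```text
pics
top [[407.3, 0.0, 279.5], [0.0, 407.3, 209.1], [0.0, 0.0, 1.0]] [[0.033, -0.999, -0.002, -0.0], [-0.974, -0.032, -0.223, 0.521], [0.223, 0.009, -0.975, 0.948], [0.0, 0.0, 0.0, 1.0]]
side [[505.0, 0.0, 281.4], [0.0, 505.0, 211.0], [0.0, 0.0, 1.0]] [[-0.981, -0.191, 0.019, 0.509], [-0.11, 0.481, -0.87, 0.11], [0.157, -0.856, -0.493, 1.249], [0.0, 0.0, 0.0, 1.0]]
{'t': 0.1, 'q': array([-1.35880602e+00,  1.16420697e-01,  1.44220435e+00, -1.82652160e-06,
        1.58398658e+00, -3.78109658e-02]), 'qd': array([ 1.06186071e-03, -1.09261326e-03, -1.41535311e-03, -9.70787247e-05,
       -2.65571200e-04, -9.42411442e-04]), 'joint_torque': array([ 9.14478296e-04, -7.22895312e+01, -6.23865509e+01,  7.81122129e-02,
        2.28407106e-02, -5.79825655e-05]), 'position': array([ 0.16681268, -0.65387362,  0.21798703]), 'tcp_rot': array([-3.11611276e+00, -3.91241021e-01,  1.42032293e-04]), 'force': array([-0.4805982 ,  0.95133195, -0.68005547]), 'torque': array([-0.03758433, -0.04197134,  0.0721115 ]), 'grip_force': 0.0, 'finger_gap': 0.09275028414764133}
```

View pics/top0.png

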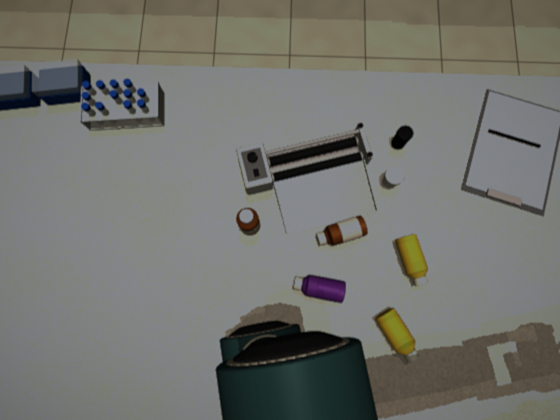

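View pics/side0.png

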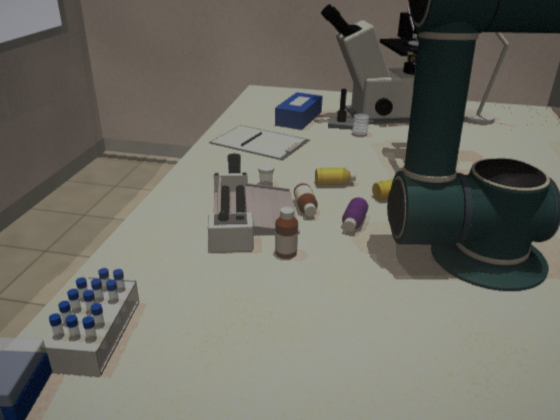

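The top view shows the roller unit around (315,160). Its apron opens towards the robot, with corners near (285,230) and (376,208). The bottle lies at (342,231) with its cap on the left (+y). The upright bottle is at (248,220), the pot at (393,178) and the case at (402,137). Next I'll measure these from an enlarged crop.

```bash
cat > h.py <<'E'
import numpy as np,cv2
from station import *
def ray(n,px,z):
    m=camera_model(n);K=np.array(m["camera_matrix"]);T=np.array(m["camera_from_world"]);R=T[:3,:3]
    c=-R.T@T[:3,3]; d=R.T@np.linalg.solve(K,[px[0],px[1],1.]); return c+d*(z-c[2])/d[2]
def proj(n,P):
    m=camera_model(n);K=np.array(m["camera_matrix"]);T=np.array(m["camera_from_world"])
    p=K@(T[:3,:3]@np.array(P)+T[:3,3]); return p[:2]/p[2]
def blobs(im,mask,amin=30):
    n,l,s,c=cv2.connectedComponentsWithStats(mask.astype(np.uint8))
    return [(l==i,s[i],c[i]) for i in range(1,n) if s[i][4]>=amin]
E
python3 - <<'E'
from h import *
im=cv2.imread("pics/top0.png"); hsv=cv2.cvtColor(im,cv2.COLOR_BGR2HSV)
roi=np.zeros(im.shape[:2],bool); roi[110:260,220:440]=1
dark=(im.max(2)<45)&roi
for m,s,c in blobs(im,dark): 
    r=cv2.minAreaRect(np.argwhere(m)[:,::-1].astype(np.float32)); print("dark",s,np.round(c,1),np.round(cv2.boxPoints(r),1).tolist())
amb=((hsv[...,0]<14)&(hsv[...,1]>150)&(hsv[...,2]>40))&roi
for m,s,c in blobs(im,amb,15): print("amber",s,np.round(c,1))
cr=im[110:260,220:420]; cv2.imwrite("pics/crop0.png",cv2.resize(np.clip(cr*1.4,0,255).astype(np.uint8),None,fx=4,fy=4,interpolation=cv2.INTER_CUBIC))
E
```

```text
dark [391 126  22  23 320] [401.5 137. ] [[387.29998779296875, 142.0], [404.20001220703125, 122.80000305175781], [414.8999938964844, 132.1999969482422], [398.1000061035156, 151.5]]
dark [355 133  17  29 115] [362.8 147.8] [[353.0, 135.0], [360.20001220703125, 131.39999389648438], [373.3999938964844, 157.8000030517578], [366.20001220703125, 161.39999389648438]]
dark [269 137  88  30 826] [312.5 151.4] [[267.8999938964844, 157.3000030517578], [354.6000061035156, 136.39999389648438], [356.79998779296875, 145.60000610351562], [270.1000061035156, 166.5]]
dark [247 152  11  11  95] [251.9 157. ] [[247.0, 152.0], [257.0, 152.0], [257.0, 162.0], [247.0, 162.0]]
dark [274 152  88  29 694] [317.2 166.3] [[273.20001220703125, 172.89999389648438], [359.5, 151.89999389648438], [361.3999938964844, 159.5], [275.1000061035156, 180.60000610351562]]
dark [253 169   7   8  41] [255.7 172.2] [[252.3000030517578, 169.1999969482422], [257.5, 167.89999389648438], [259.29998779296875, 175.1999969482422], [254.10000610351562, 176.5]]
dark [242 220  17  12  35] [250.8 227.7] [[242.0, 229.0], [258.0, 220.0], [260.6000061035156, 224.6999969482422], [244.60000610351562, 233.6999969482422]]
dark [325 227  12  18  70] [329.5 236.6] [[321.29998779296875, 229.5], [327.1000061035156, 226.39999389648438], [336.0, 243.0], [330.20001220703125, 246.10000610351562]]
amber [237 209  21  21 164] [248.3 222.2]
amber [357 217  10  18  78] [362.4 224.9]
amber [328 224  15  20 184] [335.1 233.4]
amber [324 229   6  13  27] [326.6 235.4]
```

View pics/crop0.png

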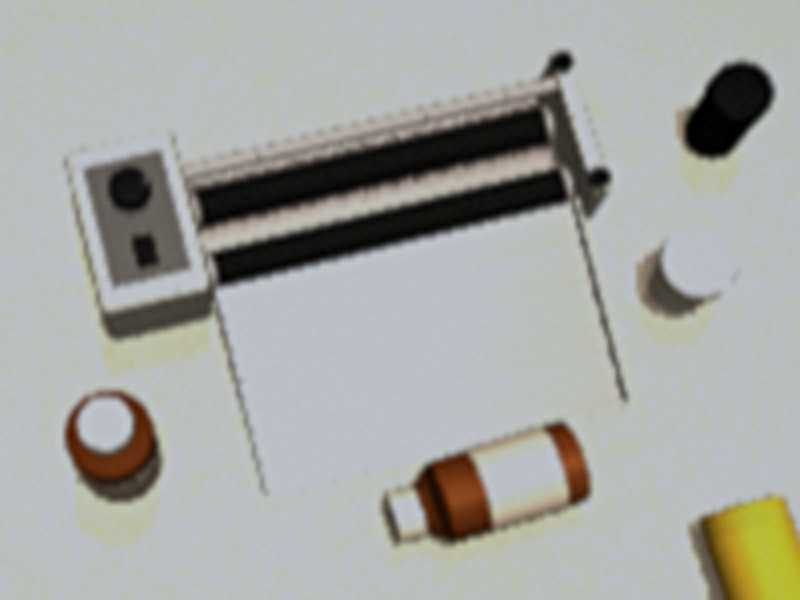

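The crop (×4, offset (220,110)) shows the apron foot corners at crop (265,492) and (626,401). The bottle's body runs from about (430,505) to (583,460), with the cap end at (392,517). The two black rollers and the housing are clearly visible.

```bash
python3 - <<'E'
from h import *
c=lambda x,y:(220+(x+.5)/4-.5,110+(y+.5)/4-.5)
f=lambda n,x,y,z:(lambda p:(print(n,np.round(p,4)),p)[1])(ray("top",c(x,y),z))
A=f("footL",265,492,.004);B=f("footR",626,401,.004)
d=A-B;print(np.linalg.norm(d[:2]),"yaw",np.degrees(np.arctan2(-d[0],d[1])))
for n,x,y in(("hFL",103,310),("hBL",66,157),("hBR",172,133),("hFR",213,288)):f(n,x,y,.074)
# rollers: dark mask band boxes top
g=lambda n,u,v,z:(lambda p:(print(n,np.round(p,4)),p)[1])(ray("top",(u,v),z))
f1=(g("f",274.1,176.7,.0255)+g("f",360.5,155.7,.0255))/2
r1=(g("r",269,161.9,.0255)+g("r",355.7,141,.0255))/2
print("front/rear centre",f1,r1,np.linalg.norm(f1-r1))
capend=f("cap",393,517,.027);bot=f("bodyend",583,462,.027);print(np.linalg.norm(capend-bot)); d=capend-bot
print("bottle yaw",np.degrees(np.arctan2(-d[0],d[1])))
f("b lower edge L",455,542,.02);f("b upper edge L",428,465,.03);f("b lowR",590,500,.02);f("b upR",565,424,.03)
f("upright lid",105,424,.123);f("pot",695,265,.057);f("case",738,90,.074)
E
```

```text
footL [ 0.472  -0.0011  0.004 ]
footR [ 0.5396 -0.2344  0.004 ]
0.24296453262201367 yaw 16.170199856514067
hFL [0.5703 0.1026 0.074 ]
hBL [0.6695 0.131  0.074 ]
hBR [0.6877 0.065  0.074 ]
hFR [0.5866 0.0354 0.074 ]
f [0.6146 0.0341 0.0255]
f [ 0.6797 -0.1912  0.0255]
r [0.6547 0.0489 0.0255]
r [ 0.7206 -0.1789  0.0255]
front/rear centre [ 0.64713283 -0.07856938  0.0255    ] [ 0.6876447  -0.06502262  0.0255    ] 0.042716814980673444
cap [ 0.4548 -0.0816  0.027 ]
bodyend [ 0.4938 -0.2011  0.027 ]
0.12573594934015755
bottle yaw 18.056739980772452
b lower edge L [ 0.4413 -0.1214  0.02  ]
b upper edge L [ 0.4881 -0.1029  0.03  ]
b lowR [ 0.4708 -0.2066  0.02  ]
b upR [ 0.5173 -0.1894  0.03  ]
upright lid [0.4885 0.0931 0.123 ]
pot [ 0.6166 -0.2672  0.057 ]
case [ 0.7283 -0.2932  0.074 ]
```

Three independent estimates agree: unit origin at about (0.673, −0.070) with yaw 16.2°. The apron width of 243 mm matches the expected 240, the roller spacing of 42.7 matches 44, and the bottle's 126 mm matches 123. The tool's x axis is already within 2° of the unit's, so I'm moving to hover behind the bottle with the fingers half closed.

```bash
python3 -m crank '[[[20,-22,0],[0,0,0],0.55],[[27,-30,0],[0,0,0],0.55],[[27,-30,0],[0,0,0],0.55],[[27,-30,0],[0,0,0],0.55],[[27,-30,0],[0,0,0],0.55],[[27,-30,0],[0,0,0],0.55],[[27,-30,0],[0,0,0],0.55],[[27,-30,5],[0,0,0],0.55],[[27,-30,10],[0,0,0],0.55],[[27,-30,10],[0,0,0],0.55],[[27,-30,10],[0,0,0],0.55],[[27,-30,10],[0,0,0],0.55],[[27,-30,10],[0,0,0],0.55],[[20,-22,10],[0,0,0],0.55],[[7,-6,5],[0,0,-1.9],0.55],[[0,0,0],[0,0,0],0.55]]'
python3 - <<'E'
from h import *
s=read_state();print(s['position'],s['tcp_rot'],s['finger_gap'],s['t'])
im=cv2.imread("pics/top0.png");hsv=cv2.cvtColor(im,cv2.COLOR_BGR2HSV)
m=(hsv[...,0]>130)&(hsv[...,0]<165)&(hsv[...,1]>100)
b=max(blobs(im,m),key=lambda b:b[1][4]);box=cv2.boxPoints(cv2.minAreaRect(np.argwhere(b[0])[:,::-1].astype(np.float32)))
for p in box:print("purple",ray("top",p,.027).round(3))
O=np.array([.673,-.070]);a=np.radians(16.2);u=np.array([np.cos(a),np.sin(a)]);v=np.array([-u[1],u[0]])
p=s['position'][:2]-O;print("unit frame",p@u,p@v)
for n in("top","side"):
    cv2.imwrite(f"pics/{n}1.png",read_camera(n))
E
```

```text
t: 2.1
position: [0.4249, -0.1651, 0.1483]
tcp_rot: [-3.11, -0.446, 0.001]
force: [-0.6, 0.6, 0.7]
finger_gap: 0.0508
grip_force: 0.0
[ 0.42488802 -0.16510432  0.14834716] [-3.10959355e+00 -4.45601963e-01  1.08883113e-03] 0.05082806464915208 2.1
purple [ 0.319 -0.04   0.027]
purple [ 0.367 -0.049  0.027]
purple [ 0.35  -0.153  0.027]
purple [ 0.302 -0.143  0.027]
unit frame -0.26479362658687144 -0.022107043259000578
```

View pics/side1.png

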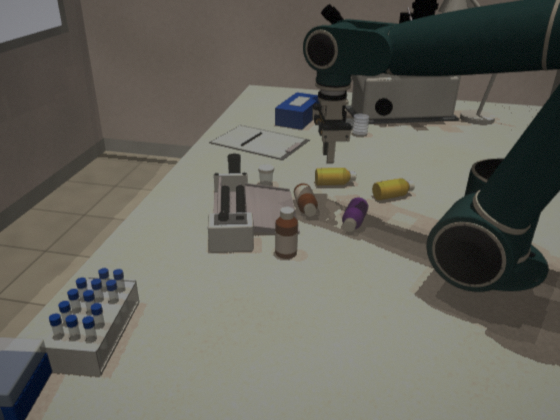

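The side view shows the gripper at (333,130), hovering behind the bottle at (305,200), with the purple bottle at (355,213) clear of it by about 35 mm. I'll descend and approach gently.

```bash
python3 -m crank '[[[0,6,20],[0,0,0],0.55],[[0,0,30],[0,0,0],0.55],[[0,0,30],[0,0,0],0.55],[[0,0,25],[0,0,0],0.55],[[0,0,15],[0,0,0],0.55],[[0,0,10],[0,0,0],0.55],[[4,0,0],[0,0,0],0.55],[[4,0,0],[0,0,0],0.55],[[3,0,0],[0,0,0],0.55],[[2,0,0],[0,0,0],0.55]]'
python3 - <<'E'
from h import *
im=read_camera("top");im2=read_camera("side")
a=im[130:260,260:400];b=im2[150:250,190:370]
r=lambda x:cv2.resize(np.clip(x*1.4,0,255).astype(np.uint8),(400,int(400*x.shape[0]/x.shape[1])),interpolation=cv2.INTER_CUBIC)
a,b=r(a),r(b);cv2.imwrite("pics/c2.png",np.vstack([a,b])[:600])
E
```

```text
t: 3.45
position: [0.4396, -0.1672, 0.019]
tcp_rot: [3.11, 0.443, 0.001]
force: [0.2, 0.8, -0.3]
finger_gap: 0.0513
grip_force: 0.0
```

View pics/c2.png

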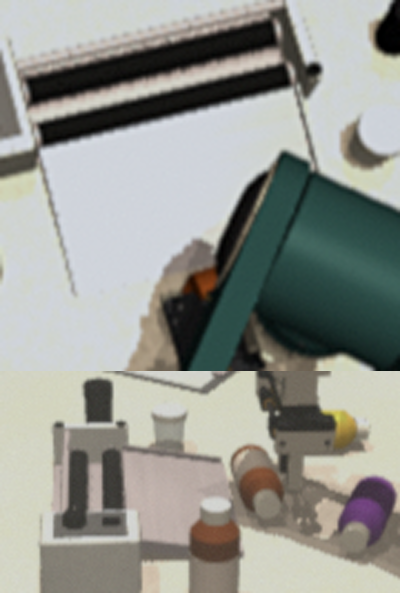

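The arm hides the bottle in the top view. The side strip shows the fingertips just behind it, at strip (290,480), and not touching the purple bottle. I'll push slowly and watch the side view.

```bash
python3 -m crank '[[[2,0,0],[0,0,0],0.55],[[2,0,0],[0,0,0],0.55],[[2,0,0],[0,0,0],0.55],[[2,0,0],[0,0,0],0.55],[[2.5,0,0],[0,0,0],0.55],[[2.5,0,0],[0,0,0],0.55],[[2.5,0,0],[0,0,0],0.55],[[2.5,0,0],[0,0,0],0.55],[[2.5,0,0],[0,0,0],0.55],[[2.5,0,0],[0,0,0],0.55],[[2.5,0,0],[0,0,0],0.55],[[2.5,0,0],[0,0,0],0.55],[[2.5,0,0],[0,0,0],0.55],[[2.5,0,0],[0,0,0],0.55],[[2.5,0,0],[0,0,0],0.55],[[2.5,0,0],[0,0,0],0.55],[[2.5,0,0],[0,0,0],0.55],[[2.5,0,-0.4],[0,0,0],0.55],[[2.5,0,-0.4],[0,0,0],0.55],[[2.5,0,-0.4],[0,0,0],0.55]]'
python3 - <<'E'
from h import *
im=read_camera("top");im2=read_camera("side")
a=im[130:260,260:400];b=im2[150:250,190:370]
r=lambda x:cv2.resize(np.clip(x*1.4,0,255).astype(np.uint8),(400,int(400*x.shape[0]/x.shape[1])),interpolation=cv2.INTER_CUBIC)
a,b=r(a),r(b);cv2.imwrite("pics/c3.png",np.vstack([a,b])[:600])
E
```

```text
t: 6.05
position: [0.4854, -0.1538, 0.0199]
tcp_rot: [3.11, 0.443, 0.0]
force: [-1.3, -1.0, 0.7]
finger_gap: 0.0511
grip_force: 0.7
```

View pics/c3.png

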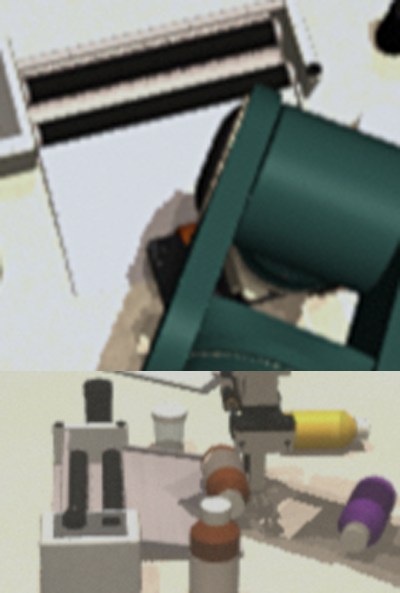

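The bottle has moved onto the apron foot, at strip (225,480), in even contact with the fingers. I'll keep going up the slope.

```bash
python3 -m crank '[[[3,0,-0.5],[0,0,0],0.55],[[3,0,-0.5],[0,0,0],0.55],[[3,0,-0.5],[0,0,0],0.55],[[3,0,-0.5],[0,0,0],0.55],[[3,0,-0.5],[0,0,0],0.55],[[3,0,-0.5],[0,0,0],0.55],[[3,0,-0.5],[0,0,0],0.55],[[3,0,-0.5],[0,0,0],0.55],[[3,0,-0.5],[0,0,0],0.55],[[3,0,-0.5],[0,0,0],0.55],[[3,0,-0.5],[0,0,0],0.55],[[3,0,-0.5],[0,0,0],0.55],[[3,0,-0.5],[0,0,0],0.55],[[3,0,-0.5],[0,0,0],0.55],[[3,0,-0.6],[0,0,0],0.55],[[3,0,-0.6],[0,0,0],0.55],[[3,0,-0.6],[0,0,0],0.55],[[3,0,-0.6],[0,0,0],0.55],[[3,0,-0.6],[0,0,0],0.55],[[3,0,-0.6],[0,0,0],0.55]]'
python3 - <<'E'
from h import *
im=read_camera("top");im2=read_camera("side")
a=im[130:260,260:400];b=im2[150:250,190:370]
r=lambda x:cv2.resize(np.clip(x*1.4,0,255).astype(np.uint8),(400,int(400*x.shape[0]/x.shape[1])),interpolation=cv2.INTER_CUBIC)
a,b=r(a),r(b);cv2.imwrite("pics/c4.png",np.vstack([a,b])[:600])
E
```

```text
t: 8.65
position: [0.543, -0.137, 0.0305]
tcp_rot: [-3.11, -0.443, 0.0]
force: [-1.8, -0.1, 2.1]
finger_gap: 0.0508
grip_force: 1.0
```

View pics/c4.png

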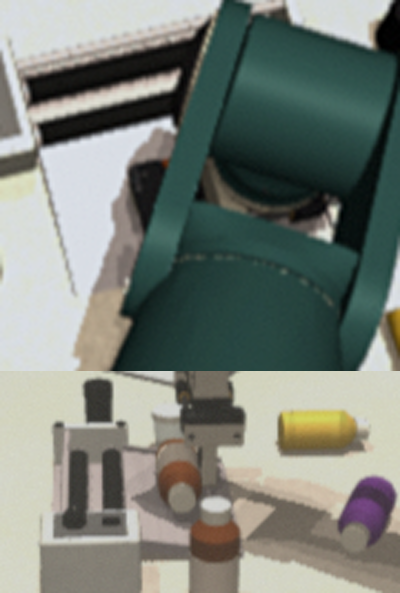

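The bottle is mid-slope and straight, at strip (180,475), with the fingers right behind it. Next I'll take it to just short of the front roller.

```bash
python3 -m crank '[[[3,0,-0.5],[0,0,0],0.55],[[3,0,-0.5],[0,0,0],0.55],[[3,0,-0.5],[0,0,0],0.55],[[3,0,-0.5],[0,0,0],0.55],[[3,0,-0.5],[0,0,0],0.55],[[3,0,-0.5],[0,0,0],0.55],[[3,0,-0.5],[0,0,0],0.55],[[3,0,-0.5],[0,0,0],0.55],[[3,0,-0.5],[0,0,0],0.55],[[3,0,-0.5],[0,0,0],0.55],[[3,0,-0.5],[0,0,0],0.55],[[3,0,-0.5],[0,0,0],0.55],[[3,0,-0.5],[0,0,0],0.55],[[3,0,-0.5],[0,0,0],0.55],[[3,0,-0.6],[0,0,0],0.55],[[3,0,-0.6],[0,0,0],0.55],[[3,0,-0.6],[0,0,0],0.55],[[3,0,-0.6],[0,0,0],0.55],[[3,0,-0.6],[0,0,0],0.55],[[3,0,-0.6],[0,0,0],0.55]]'
python3 -m crank '[[[2,0,-0.4],[0,0,0],0.55],[[2,0,-0.4],[0,0,0],0.55],[[2,0,-0.4],[0,0,0],0.55],[[2,0,-0.4],[0,0,0],0.55],[[2,0,-0.4],[0,0,0],0.55],[[2,0,-0.4],[0,0,0],0.55],[[1.5,0,-0.4],[0,0,0],0.55],[[1.5,0,-0.4],[0,0,0],0.55],[[1.5,0,-0.4],[0,0,0],0.55],[[1.5,0,-0.4],[0,0,0],0.55]]'
python3 - <<'E'
from h import *
im=read_camera("top");im2=read_camera("side")
a=im[130:260,260:400];b=im2[150:250,190:370]
r=lambda x:cv2.resize(np.clip(x*1.4,0,255).astype(np.uint8),(400,int(400*x.shape[0]/x.shape[1])),interpolation=cv2.INTER_CUBIC)
a,b=r(a),r(b);cv2.imwrite("pics/c5.png",np.vstack([a,b])[:600])
E
```

```text
t: 11.25
position: [0.6006, -0.1203, 0.0411]
tcp_rot: [-3.11, -0.443, 0.0]
force: [-1.1, 0.2, 1.2]
finger_gap: 0.0508
grip_force: 1.0
t: 12.5
position: [0.6179, -0.1152, 0.0451]
tcp_rot: [-3.11, -0.443, -0.0]
force: [-1.2, -0.7, 0.4]
finger_gap: 0.0511
grip_force: 0.7
```

View pics/c5.png

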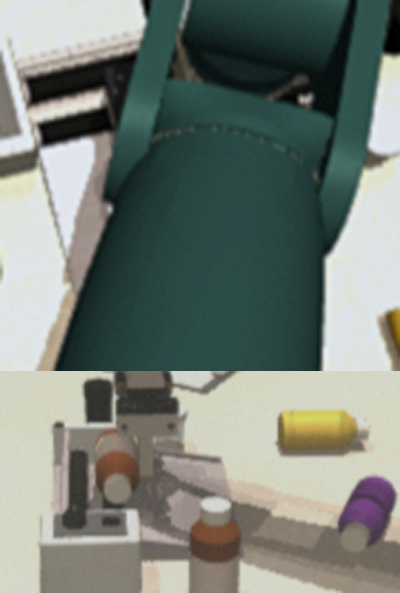

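The bottle is riding onto the front roller, at strip (115,465), still straight and with the fingers behind it. Now I'll ease it over the crest.

```bash
python3 -m crank '[[[1.5,0,0],[0,0,0],0.55],[[1.5,0,0],[0,0,0],0.55],[[1.5,0,0],[0,0,0],0.55],[[1.5,0,0],[0,0,0],0.55],[[1.5,0,0],[0,0,0],0.55],[[1.5,0,0],[0,0,0],0.55],[[1.5,0,0],[0,0,0],0.55],[[1.5,0,0],[0,0,0],0.55],[[1.5,0,0],[0,0,0],0.55],[[1.5,0,0],[0,0,0],0.55],[[1.5,0,0],[0,0,0],0.55],[[1.5,0,0],[0,0,0],0.55],[[2,0,0.5],[0,0,0],0.55],[[2,0,0.5],[0,0,0],0.55],[[2,0,0.5],[0,0,0],0.55],[[2,0,0.5],[0,0,0],0.55],[[2,0,0.5],[0,0,0],0.55],[[2,0,0.5],[0,0,0],0.55],[[0,0,0],[0,0,0],0.55],[[0,0,0],[0,0,0],0.55]]'
python3 - <<'E'
from h import *
im=read_camera("top");im2=read_camera("side")
a=im[130:260,260:400];b=im2[150:250,190:370]
r=lambda x:cv2.resize(np.clip(x*1.4,0,255).astype(np.uint8),(400,int(400*x.shape[0]/x.shape[1])),interpolation=cv2.INTER_CUBIC)
a,b=r(a),r(b);cv2.imwrite("pics/c6.png",np.vstack([a,b])[:600])
E
```

```text
t: 15.1
position: [0.6466, -0.1069, 0.042]
tcp_rot: [-3.11, -0.443, -0.0]
force: [-0.7, -0.7, 0.2]
finger_gap: 0.0513
grip_force: 0.7
```

View pics/c6.png

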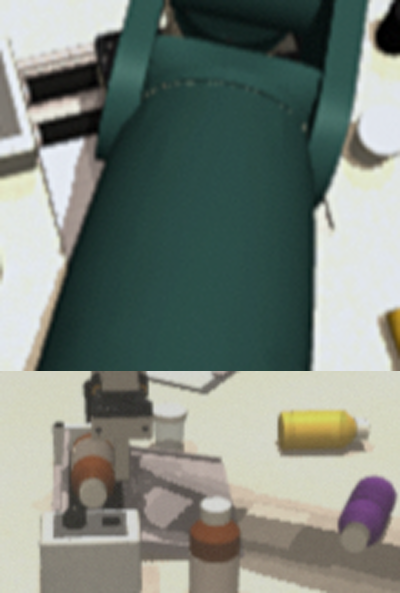

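The bottle is past the crest, with its cap centre at strip (93,492), which is pixel (232,204). I'll compare that with where the cap should be when seated.

```bash
python3 - <<'E'
from h import *
O=np.array([.673,-.070]);a=np.radians(16.2);u=np.array([np.cos(a),np.sin(a)]);v=np.array([-u[1],u[0]])
for x,z in((-.022,.0555),(-.012,.0535),(-.005,.05),(0,.049),(.004,.0495)):
    print(x,proj("side",[*(O+x*u+.047*v),z]).round(1))
s=read_state();p=s['position'][:2]-O;print(p@u,p@v)
E
```

```text
-0.022 [239.7 202.2]
-0.012 [235.9 202.9]
-0.005 [233.3 204.1]
0 [231.5 204.5]
0.004 [230.  204.4]
-0.0356412296524635 -0.028055059232692157
```

It's at the seat. I'll nudge it 3 mm towards the bar, ease back slowly, then retreat, lift and look.

```bash
python3 -m crank '[[[1,0,0],[0,0,0],0.55],[[1,0,0],[0,0,0],0.55],[[1,0,0],[0,0,0],0.55],[[0,0,0],[0,0,0],0.55],[[-1,0,0],[0,0,0],0.55],[[-1,0,0],[0,0,0],0.55],[[-1,0,0],[0,0,0],0.55],[[-1,0,0],[0,0,0],0.55],[[-2,0,0],[0,0,0],0.55],[[-3,0,0],[0,0,0],0.55],[[-5,0,-1],[0,0,0],0.55],[[-10,0,-10],[0,0,0],0.55],[[-15,0,-20],[0,0,0],0.55],[[-20,0,-30],[0,0,0],0.55],[[-25,0,-35],[0,0,0],0.55],[[-30,15,-30],[0,0,0],0.55],[[-30,25,-20],[0,0,0],0.55],[[-30,30,0],[0,0,0],0.55],[[-30,30,0],[0,0,0],0.55],[[-20,30,0],[0,0,0],0.55]]'
python3 -m crank '[[[-20,30,0],[0,0,0],0.55],[[-20,30,0],[0,0,0],0.55],[[-20,30,0],[0,0,0],0.55],[[-20,30,0],[0,0,0],0.55],[[-20,30,0],[0,0,0],0.55],[[-10,30,0],[0,0,0],0.55],[[-10,30,0],[0,0,0],0.55],[[-5,20,0],[0,0,0],0.55],[[0,0,0],[0,0,0],0.55],[[0,0,0],[0,0,0],0.55]]'
python3 - <<'E'
from h import *
im=read_camera("top");im2=read_camera("side")
a=im[110:260,220:420];b=im2[150:270,190:370]
r=lambda x:cv2.resize(np.clip(x*1.4,0,255).astype(np.uint8),(400,int(400*x.shape[0]/x.shape[1])),interpolation=cv2.INTER_CUBIC)
a,b=r(a),r(b);cv2.imwrite("pics/c7.png",np.vstack([a,b])[:600])
O=np.array([.673,-.070]);an=np.radians(16.2);u=np.array([np.cos(an),np.sin(an)]);v=np.array([-u[1],u[0]])
for y in(-.076,.016,.047):print((2*(proj("top",[*(O+y*v),.049])-[220,110])).round())
E
```

```text
t: 17.7
position: [0.4692, -0.2946, 0.1891]
tcp_rot: [3.109, 0.442, 0.001]
force: [0.6, -0.4, 0.4]
finger_gap: 0.0512
grip_force: 0.0
t: 18.95
position: [0.4147, -0.5485, 0.1885]
tcp_rot: [3.11, 0.443, 0.0]
force: [-0.4, 0.6, 0.4]
finger_gap: 0.0512
grip_force: 0.0
[247.  73.]
[178.  90.]
[155.  96.]
```

View pics/c7.png

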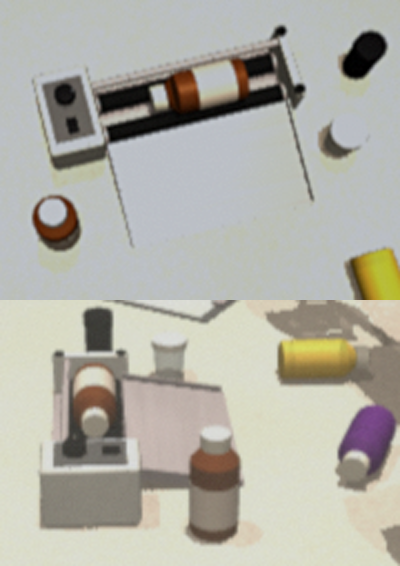

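The bottle lies along both rollers, from top crop (155,97) to (247,78), within a few pixels of the prediction. Nothing else has moved, and the arm is clear.

```bash
python3 -c "from station import *;print(job_done())"
```

```text
the job is handed in; nothing more can be done
None
```

I pushed the bottle up the apron and over the front roller, and the last pictures show it resting lengthwise on both rollers by the stop bar. The other things are where they were, the arm is clear, and I handed the job in at about 19 s.

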